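# Steady the rocking granite slab

## Task

One corner of the granite slab rocks. With shut fingers press down on the slab near its corners, one after another, until you find the one that gives under you, then press that corner's red shim plug all the way down flat so the slab stands firm. Leave the other three plugs standing, do not lift or shift the slab, and leave the timer, cup and scraper alone.

Things in the scene. Friction and masses are not known exactly. Their poses are not given: they have to be found in the camera images.
- base: Fixed aluminium base sheet, 206 x 310 x 8 mm, lying on the table; origin at the centre of its underside, x across its short side (roughly away from the robot), y along its long side (roughly to the robot's left). Four round levelling feet stand on it at (+-70, +-110) mm. Each foot has a 68 mm round rubber-topped plate, on which the slab rests, and in its centre a 32 mm steel collar, top 54 mm above the table, with a red shim plug in it.
- slab: Loose dark grey granite slab, 180 x 260 x 14 mm, about 1.4 kg, its four corners notched square (40 x 40 mm) round the feet's collars; it lies level on the four feet. Origin at the centre of its underside, 38 mm above the table (top face at 52 mm), axes as the base.
- plug_near_right (a point): Centre of the top of the red shim plug of the corner nearest the robot, on its right (-y), as it stands at the start, 66 mm above the table; the point is fixed to the base and does not follow the plug. Plug: 25 mm round, stands 12 mm above its steel collar and 14 mm above the slab; it goes straight down 10 mm until its top is 2 mm above the collar (flat).
- press_near_right (a point): Point on the slab's top face for trying the corner nearest the robot, on its right (-y): 45 mm from that corner's plug, along the slab's long side towards the middle, 20 mm in from the slab's long edge, 52 mm above the table; fixed to the base.
- plug_near_left (a point): Centre of the top of the red shim plug of the corner nearest the robot, on its left (+y), as it stands at the start, 66 mm above the table; the point is fixed to the base and does not follow the plug. Plug: 25 mm round, stands 12 mm above its steel collar and 14 mm above the slab; it goes straight down 10 mm until its top is 2 mm above the collar (flat).
- press_near_left (a point): Point on the slab's top face for trying the corner nearest the robot, on its left (+y): 45 mm from that corner's plug, along the slab's long side towards the middle, 20 mm in from the slab's long edge, 52 mm above the table; fixed to the base.
- plug_far_left (a point): Centre of the top of the red shim plug of the corner farther from the robot, on its left (+y), as it stands at the start, 66 mm above the table; the point is fixed to the base and does not follow the plug. Plug: 25 mm round, stands 12 mm above its steel collar and 14 mm above the slab; it goes straight down 10 mm until its top is 2 mm above the collar (flat).
- press_far_left (a point): Point on the slab's top face for trying the corner farther from the robot, on its left (+y): 45 mm from that corner's plug, along the slab's long side towards the middle, 20 mm in from the slab's long edge, 52 mm above the table; fixed to the base.
- plug_far_right (a point): Centre of the top of the red shim plug of the corner farther from the robot, on its right (-y), as it stands at the start, 66 mm above the table; the point is fixed to the base and does not follow the plug. Plug: 25 mm round, stands 12 mm above its steel collar and 14 mm above the slab; it goes straight down 10 mm until its top is 2 mm above the collar (flat).
- press_far_right (a point): Point on the slab's top face for trying the corner farther from the robot, on its right (-y): 45 mm from that corner's plug, along the slab's long side towards the middle, 20 mm in from the slab's long edge, 52 mm above the table; fixed to the base.
- rocking_foot (a joint): Sinking of the one foot that gives, m: 0 up, 0.007 fully down; springs back. Pushed down at its press point, the slab begins to give at about 5 N and is down 4 to 6 mm there at about 10 to 13 N; at the other corners it yields less than 1 mm. Which corner it is changes from run to run, is not told and shows only by pressing. With its plug flat it no longer sinks.
- rocking_shim (a joint): How far the shim plug of the corner that rocks has been pressed down, m: 0 standing, 0.010 flat. It slides stiffly (about 10 N, plus a little more when pushed fast), and stays where it is left. Which corner it is at is not told.
- sound_shim_1 (a joint): The same for the plug of one of the three corners that do not rock (in no told order): must stay at 0.
- sound_shim_2 (a joint): The same for the plug of one of the three corners that do not rock (in no told order): must stay at 0.
- sound_shim_3 (a joint): The same for the plug of one of the three corners that do not rock (in no told order): must stay at 0.
- timer: Bystander, loose: kitchen timer: white base, red domed dial, 62 mm round, 48 mm high, on the table to the left of the base; origin at the centre of its underside.
- cup: Bystander, loose: small steel cup, pale brown filling, 72 mm round at the rim, 36 mm high, on the table to the left of the base; origin at the centre of its underside.
- scraper: Bystander, loose: bench scraper: toothed steel blade with a wooden back, 124 x 154 x 24 mm, on the table to the right of the base; origin at the centre of its underside.

How it is judged:
On the way, in this order (a step that is already met when the one before it is completed fails the run):
1. the fingers press the slab so that its rocking corner gives (foot sunk over 2.5 mm) while that corner's plug still stands (value of joint rocking_foot above 0.0025 m and contact force between the fingers and slab above 2 N and value of joint rocking_shim below 0.002 m), for 0.1 s.
2. the rocking corner's plug is pressed flat (value of joint rocking_shim above 0.008 m), for 0.2 s.
At the end, for the whole second after the job is handed in: The rocking corner's plug is down at least 8 of its 10 mm, the other three plugs are down less than 2 mm, the rocking foot is up within 1.5 mm, and the slab lies at rest, level within 0.015 rad and within 8 mm of where it lay (value of joint rocking_shim above 0.008 m and value of joint each of sound_shim_1, sound_shim_2, sound_shim_3 below 0.002 m and value of joint rocking_foot below 0.0015 m and distance of slab from where it was at the start of the episode below 0.008 m and angle between slab's own z axis and vertical below 0.015 rad and linear speed of slab below 0.01 m/s); the robot touches nothing.
It fails at once if a plug of a corner that does not rock is pressed down over 3 mm (value of joint any of sound_shim_1, sound_shim_2, sound_shim_3 above 0.003 m).
It fails at once if the slab is lifted (its middle rises over 8 mm) or shifted over 12 mm (height (world z) of slab above 0.046 m or distance of slab from where it was at the start of the episode above 0.012 m).
It fails at once if a bystander (timer, cup, scraper) is moved over 15 mm (distance of any of timer, cup, scraper from where it was at the start of the episode above 0.015 m).
It also fails if it takes over 54 s, if anything falls off the work surface, if the arm or the gripper's body presses on something with over 40 N, if the wrist force passes 120 N, or if a joint passes its speed limit or range.

## Robot

A 6-joint arm with a two-finger parallel gripper is mounted at the origin on a cart in front of the work surface, level with it; the furniture and walls round the work are solid. World frame = base frame: x ahead of the robot, y to its left, z up, the work surface at z = 0. Lengths are in m, angles in rad, forces in N, time in s.
With the tool pointing down it reaches from about 0.25 to 0.775 m from the base axis. Payload 4 kg.
Tool frame: the origin (TCP) lies midway between the tips of the shut fingers; the grasp point (between the pads) lies 19 mm behind it; z points along the fingers, y is the direction in which the jaws open and shut (so a half turn about z gives the same grasp; the last joint's range is limited). The gripper opens to 94 mm and grips with 3 to 60 N. Pads are 16 mm wide; open, the fingers measure 119 mm over their backs; the gripper's body (75 mm by 177 mm) begins 78 mm behind the grasp point.
Start: joints at [1.229, 0.087, 1.371, -0, 1.684, -0.103], TCP at [0.13, 0.534, 0.206] pointing down, gripper open.
Joint ranges: [-3.1, 3.1], [-0.76, 2.03], [0.27, 2.55], [-1.08, 4.22], [0.17, 2.65], [-2.57, 2.57]. Speed limits (rad/s): [2.79, 2.79, 3.14, 3.14, 3.14, 3.14].

## Interface

Orientations are given as [roll, pitch, yaw] about the fixed x, y, z axes, in that order (R = Rz(yaw) Ry(pitch) Rx(roll)).
In Python, from bench import robot, cams gives the robot as it stands.
- The arm moves only by the tool step_arm, never from a script. Its argument "plan" is a list that holds one entry, the list of rows, each a list of 5 numbers: the shift along the world's x, y, z in mm, then the turn about the world's z in rad, then the opening in per cent of the stroke, from 0 (shut) to 100 (fully open). In form: [[[tx, ty, tz, turn, fingers], ...]]. A call has 1 to 8 rows; each row is the pose to reach, as a shift and turn from the pose commanded when the call began; what a row does not reach only later rows make up. A row lasts 1/12 s, in which the tool goes at most 41.7 mm and 7.16 degrees, less where a joint would pass 70% of its speed; a pose out of reach is approached as far as the arm can. A call with a gripper value outside its range is refused whole. The fingers move at their own pace and stop on an object; the grip force is fixed at half the most. Time passes only in rows, so rows that repeat a pose let the fingers close. It gives the time, the measured TCP pose, the force and the opening at its end, in the units of the state.
- robot.get_obs(): the state, without advancing time (a new reading comes with each control period).
- cams.snapshot(name): name is "side" or "top" or "wrist"; returns a dict with "frame" (480x640x3 uint8, red, green, blue), "camera_matrix" (3x3 intrinsics, pixels), "k1" (the pictures are not rectified: a ray, as slopes to the right and down, at radius r is drawn at 1 + k1 r^2 times it, then the intrinsics apply), "origin" and "attitude" of the camera in the world; the wrist camera has in their place "T_tool_cam" (4x4, takes a point from camera to tool coordinates, whose origin is the TCP and whose axes are the flange's). Camera axes: x right, y down, z forward; pixel columns grow to the right and rows downward; lengths in m; the calibration is good to about 2 mm. A picture is of the moment at which its call begins: read the wrist's pose just before it. There is no depth.
- robot.close_job(): hands the job in, once; it reports no verdict.
The state is a dict: "time": time; "joint_positions": joint angles; "qvel": joint speeds; "joint_torque": joint torques, N m; "tool_pos": TCP position; "ee_rot": TCP orientation; "wrist_force": force on the tool from outside, world axes, zero at the start; "wrist_torque": the same for the moment, N m; "width": finger opening in m.
Only numpy, scipy, OpenCV 4.12 (cv2) and the standard library are available. Lean on these libraries where they do the work, as an engineer would, in place of code of your own. Each camera call takes 0.05 s, during which the arm holds its last target. There are 200 camera calls.

## Working session

There is one attempt and no reset: what is moved stays moved. The work goes in short steps, Python scripts to look and compute and a tool call to move; the robot and the scene stay as the last step left them, time stands still between calls to the robot, and variables do not carry over. Pictures are saved under pics/ and viewed, about 8 in all and at most 12, crops included, and the job is handed in when it is done.

Besides the shell and the picture viewer there is one more tool, called after ">>>" by a JSON object that holds its "fn" and its "kwargs", one argument or row to a line. step_arm: Moves the arm, as the interface text tells. Its arguments: {"type":"object","properties":{"plan":{"type":"array"}},"required":["plan"]}

```bash
mkdir -p pics; cat > h.py <<'E'
import numpy as np, cv2
from bench import robot, cams
def ray_plane(s,uv,z):
    K=np.array(s["camera_matrix"],float);k1=float(s["k1"])
    d=np.array([(uv[0]-K[0,2])/K[0,0],(uv[1]-K[1,2])/K[1,1]]);u=d.copy()
    for _ in range(30): u=d/(1+k1*(u@u))
    A=np.array(s["attitude"],float)
    if A.shape!=(3,3):
        from scipy.spatial.transform import Rotation
        A=Rotation.from_euler('xyz',A).as_matrix()
    o=np.array(s["origin"],float); r=A@np.array([u[0],u[1],1.])
    return o+r*(z-o[2])/r[2]
def red(f):
    h=cv2.cvtColor(f,cv2.COLOR_RGB2HSV)
    return (((h[...,0]<10)|(h[...,0]>170))&(h[...,1]>130)&(h[...,2]>60)).astype(np.uint8)
E
python3 - <<'E'
from h import *
s=cams.snapshot("top"); print({k:v for k,v in s.items() if k!="frame"})
cv2.imwrite("pics/top1.png",s["frame"][...,::-1])
n,l,st,c=cv2.connectedComponentsWithStats(red(s["frame"]))
for i in range(1,n):
    if st[i,4]>30: print(st[i],c[i].round(1),ray_plane(s,c[i],.066).round(4))
o=robot.get_obs();print(o["tool_pos"],o["ee_rot"],o["wrist_force"],o["time"],o["width"])
E
```

```text
{'camera_matrix': array([[584.7351014 ,   0.        , 321.33332194],
       [  0.        , 584.7351014 , 235.03766141],
       [  0.        ,   0.        ,   1.        ]]), 'k1': -0.018221308580202766, 'origin': array([ 0.37414193, -0.0048725 ,  1.24581103]), 'attitude': array([-3.02527281,  0.00377   , -1.5982585 ])}
[362 194  12  13  77] [367.2 200.4] [ 0.5808 -0.1     0.066 ]
[255 199  12  13  72] [260.3 205.1] [0.5772 0.1189 0.066 ]
[207 252  27  26 557] [220.1 264.5] [0.4577 0.202  0.066 ]
[365 263  12  12  70] [370.4 268.6] [ 0.4412 -0.1013  0.066 ]
[257 268  12  12  71] [262.5 273.5] [0.4374 0.1166 0.066 ]
[0.12988824 0.53389703 0.20435604] [-3.13951520e+00 -2.23248890e-04  2.90283266e+00] [-0.28028774 -0.84230156  0.33927977] 0.05 0.09393187715473289
```

View pics/top1.png

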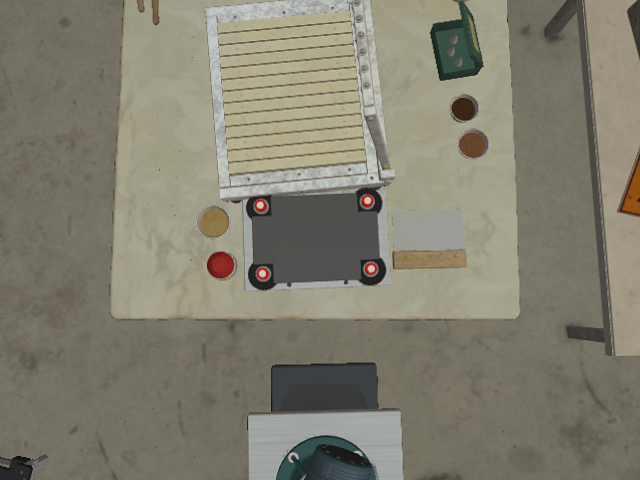

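The top view shows the slab with its four plugs at about (367,200), (260,205), (370,269) and (262,273). The timer and cup are to the left, the scraper is to the right, and a machine frame stands just behind. I'll check the frame's height in the side view.

```bash
python3 - <<'E'
from h import *
s=cams.snapshot("side"); print(s["origin"],s["attitude"])
cv2.imwrite("pics/side1.png",s["frame"][...,::-1])
n,l,st,c=cv2.connectedComponentsWithStats(red(s["frame"]))
for i in range(1,n):
    if st[i,4]>30: print(st[i],c[i].round(1),ray_plane(s,c[i],.061).round(4))
P=np.array([[.4412,-.1013],[.4374,.1166],[.5772,.1189],[.5808,-.1]])
c=P.mean(0);d=(P[1]-P[0])+(P[2]-P[3]);y=d/np.hypot(*d);x=np.array([y[1],-y[0]])
print(c,np.arctan2(-y[0],y[1]))
for sx,sy,n in((-1,-1,'nr'),(-1,1,'nl'),(1,1,'fl'),(1,-1,'fr')): print(n,(c+sx*.07*x+sy*.11*y).round(4),(c+sx*.07*x+sy*.065*y).round(4))
E
```

```text
[0.4434489  0.90423775 0.77689081] [-2.22387272  0.00898939 -3.08037609]
[389  14   6  11  54] [391.4  19.2] [ 0.3294 -1.3139  0.061 ]
[ 87 152  23  17 253] [ 97.5 160.4] [ 1.0425 -0.2856  0.061 ]
[281 206  12  11  87] [286.5 212. ] [ 0.5791 -0.0985  0.061 ]
[351 207  12  12  90] [356.3 213.6] [ 0.44   -0.0998  0.061 ]
[268 279  15  14 130] [274.9 286.1] [0.5762 0.121  0.061 ]
[349 281  15  14 130] [356.3 288.1] [0.4366 0.1188 0.061 ]
[325 325  34  28 742] [341.1 339.1] [0.4583 0.2382 0.061 ]
[0.50915 0.00855] 0.016939771433180553
nr [ 0.441  -0.1026] [ 0.4403 -0.0576]
nl [0.4373 0.1173] [0.4381 0.0724]
fl [0.5773 0.1197] [0.578  0.0747]
fr [ 0.581  -0.1002] [ 0.5802 -0.0553]
```

View pics/side1.png

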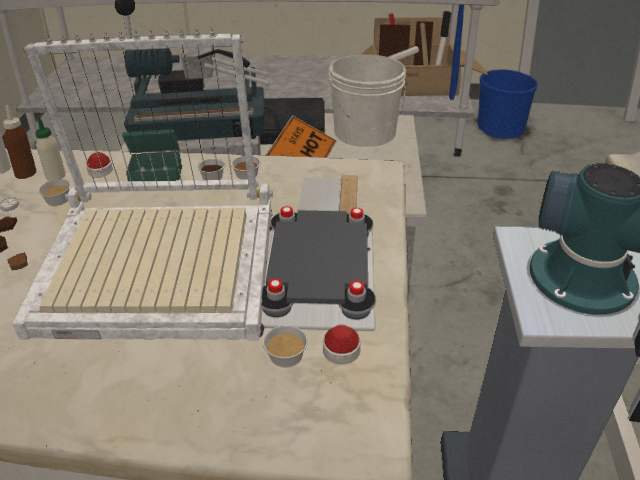

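The side view shows the plugs at (287,212), (356,214), (275,286) and (356,288). It also shows a wire cutter behind the slab with a raised arch, whose near upright runs from about (250,190) to (240,38). I'll triangulate that upright before working the far corners.

```bash
python3 - <<'E'
from h import *
t=cams.snapshot("top");s=cams.snapshot("side")
a=cv2.resize(t["frame"][90:210,330:410],None,fx=5,fy=5,interpolation=2)
b=cv2.resize(s["frame"][20:230,200:300],None,fx=2.857,fy=2.857,interpolation=2)
cv2.imwrite("pics/c1.png",np.hstack([a,cv2.resize(b,(286,600))])[...,::-1])
def tri(ps,pt):
    A=[];B=[]
    for c,p in((s,ps),(t,pt)):
        o=np.array(c["origin"]);d=ray_plane(c,p,0)-o;d/=np.linalg.norm(d);M=np.eye(3)-np.outer(d,d);A.append(M);B.append(M@o)
    A=np.vstack(A);B=np.hstack(B);x=np.linalg.lstsq(A,B,rcond=None)[0];return x.round(3),np.linalg.norm(A@x-B).round(4)
print("top",tri((240,40),(368,105)),tri((240,40),(375,115)));print("bot",tri((258,186),(388,174)))
for p in ((263,205),(268,325)): print(ray_plane(s,p,.05).round(3),ray_plane(s,p,.08).round(3))
for z in(.05,.08): print(ray_plane(t,(388,178),z).round(3),ray_plane(t,(225,197),z).round(3))
E
```

```text
top (array([ 0.649, -0.078,  0.425]), np.float64(0.0131)) (array([ 0.643, -0.088,  0.419]), np.float64(0.0023))
bot (array([ 0.635, -0.142,  0.092]), np.float64(0.0082))
[ 0.632 -0.137  0.05 ] [ 0.625 -0.094  0.08 ]
[0.578 0.203 0.05 ] [0.573 0.232 0.08 ]
[ 0.63  -0.146  0.05 ] [0.599 0.194 0.05 ]
[ 0.623 -0.143  0.08 ] [0.593 0.189 0.08 ]
```

View pics/c1.png

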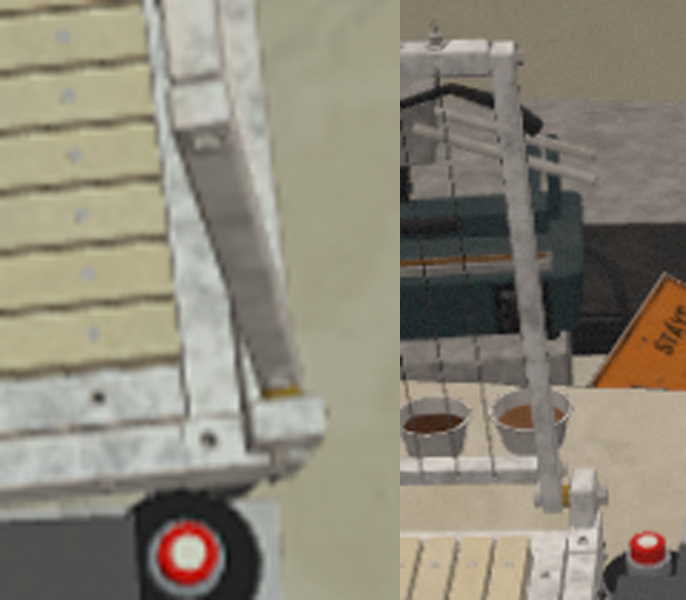

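The upright's near face is at x≈0.635, which leaves about 17 mm to the gripper body at the far right if the jaws run along y. I'll try the near-left corner first.

>>> {"fn": "step_arm", "kwargs": {
  "plan": [
    [[308,-462,0,0.256,0],[308,-462,0,0.256,0],[308,-462,0,0.256,0],[308,-462,0,0.256,0],[308,-462,0,0.256,0],[308,-462,0,0.256,0],[308,-462,0,0.256,0],[308,-462,0,0.256,0]]
  ]
}}

```text
time: 0.87
tool_pos: [0.3134, 0.2585, 0.2055]
ee_rot: [3.141, 0.001, -3.124]
wrist_force: [1.0, 0.5, 0.9]
width: 0.044
```

>>> {"fn": "step_arm", "kwargs": {
  "plan": [
    [[123,-185,-60,0,0],[123,-185,-60,0,0],[123,-185,-60,0,0],[123,-185,-60,0,0],[123,-185,-60,0,0],[123,-185,-60,0,0],[123,-185,-110,0,0],[123,-185,-110,0,0]]
  ]
}}

```text
time: 1.53
tool_pos: [0.4328, 0.0738, 0.0901]
ee_rot: [-3.142, -0.01, -3.128]
wrist_force: [-1.1, -0.2, -0.9]
width: 0.0003
```

>>> {"fn": "step_arm", "kwargs": {
  "plan": [
    [[0,0,-10,0,0],[0,0,-20,0,0],[0,0,-30,0,0],[0,0,-35,0,0],[0,0,-35,0,0],[0,0,-35,0,0]]
  ]
}}

```text
time: 2.03
tool_pos: [0.4362, 0.0757, 0.0611]
ee_rot: [3.142, 0.001, -3.123]
wrist_force: [-0.4, -0.7, -0.4]
width: 0.0001
```

```bash
python3 - <<'E'
from h import *
o=robot.get_obs();print(o["tool_pos"],o["ee_rot"],o["wrist_force"])
s=cams.snapshot("side");cv2.imwrite("pics/s2.png",cv2.resize(s["frame"][150:350,230:430],None,fx=3,fy=3)[...,::-1])
E
```

```text
[0.43621684 0.07567613 0.06105134] [ 3.14153099e+00  8.72697421e-04 -3.12340173e+00] [-0.41578664 -0.70996926 -0.44562409]
```

View pics/s2.png

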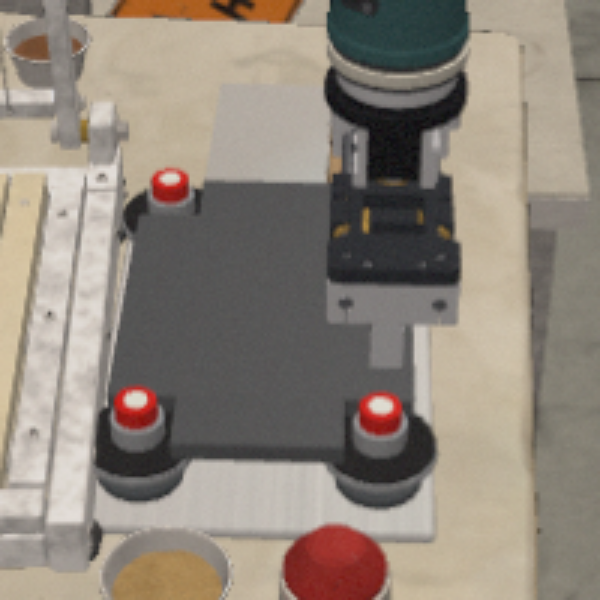

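The crop shows the shut fingers above the slab, inboard of the near-left plug and clear of it. Next is a gentle press.

>>> {"fn": "step_arm", "kwargs": {
  "plan": [
    [[0,-2,-3,0,0],[0,-3,-6,0,0],[0,-3,-8,0,0],[0,-3,-9,0,0],[0,-3,-10,0,0],[0,-3,-10,0,0]]
  ]
}}

```text
time: 2.58
tool_pos: [0.4361, 0.0721, 0.0522]
ee_rot: [-3.141, 0.0, -3.125]
wrist_force: [-3.6, -0.5, 8.9]
width: 0.0003
```

>>> {"fn": "step_arm", "kwargs": {
  "plan": [
    [[0,0,-1,0,0],[0,0,-2,0,0],[0,0,-2,0,0]]
  ]
}}

```text
time: 2.83
tool_pos: [0.4362, 0.0721, 0.0521]
ee_rot: [-3.141, 0.001, -3.124]
wrist_force: [-7.6, -0.3, 18.5]
width: 0.0003
```

The near-left corner is firm: 18.5 N with no sinking. Next is near right.

>>> {"fn": "step_arm", "kwargs": {
  "plan": [
    [[0,0,25,0,0],[2,-40,30,0,0],[3,-80,30,0,0],[4,-115,30,0,0],[4,-130,28,0,0],[4,-130,18,0,0],[4,-130,12,0,0],[4,-130,12,0,0]]
  ]
}}

```text
time: 3.5
tool_pos: [0.4383, -0.0566, 0.0582]
ee_rot: [3.14, -0.004, -3.124]
wrist_force: [-0.7, 0.3, -0.1]
width: 0.0004
```

>>> {"fn": "step_arm", "kwargs": {
  "plan": [
    [[0,0,-3,0,0],[0,0,-6,0,0],[0,0,-8,0,0],[0,0,-10,0,0],[0,0,-11,0,0],[0,0,-11,0,0],[0,0,-11,0,0]]
  ]
}}

```text
time: 4.08
tool_pos: [0.4398, -0.0569, 0.051]
ee_rot: [3.141, -0.0, -3.123]
wrist_force: [-4.7, 1.7, 7.8]
width: 0.0003
```

>>> {"fn": "step_arm", "kwargs": {
  "plan": [
    [[0,0,-1,0,0],[0,0,-2,0,0],[0,0,-3,0,0],[0,0,-4,0,0],[0,0,-4,0,0],[0,0,-4,0,0]]
  ]
}}

```text
time: 4.58
tool_pos: [0.4394, -0.0573, 0.0474]
ee_rot: [3.142, -0.001, -3.123]
wrist_force: [-6.5, 0.7, 10.9]
width: 0.0002
```

This corner gives: about 4.6 mm at 11 N. I'll press 1 mm further and hold.

>>> {"fn": "step_arm", "kwargs": {
  "plan": [
    [[0,0,-1,0,0],[0,0,-1,0,0],[0,0,-1,0,0],[0,0,-1,0,0]]
  ]
}}

```text
time: 4.92
tool_pos: [0.4394, -0.0573, 0.0472]
ee_rot: [-3.142, -0.001, -3.123]
wrist_force: [-7.3, 1.4, 15.4]
width: 0.0004
```

```bash
python3 - <<'E'
from h import *
o=robot.get_obs();print(o["tool_pos"],o["wrist_force"])
s=cams.snapshot("side");cv2.imwrite("pics/s3.png",cv2.resize(s["frame"][150:350,230:430],None,fx=3,fy=3)[...,::-1])
E
```

```text
[ 0.43943166 -0.05727258  0.04724104] [-7.31770525  1.41873672 15.35260986]
```

View pics/s3.png

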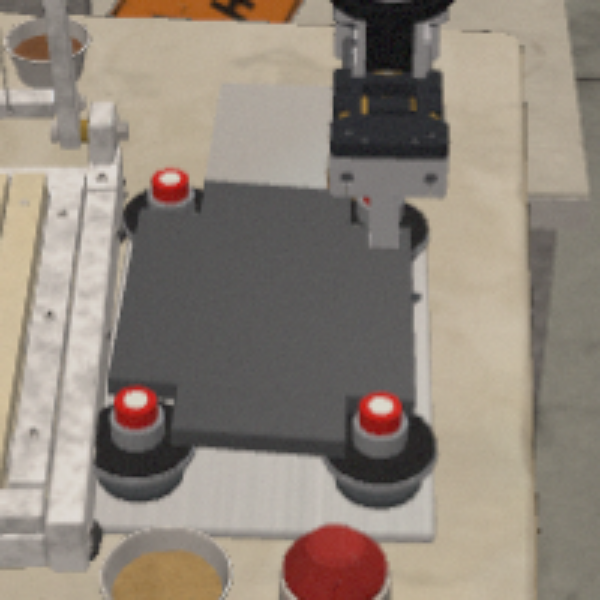

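The corner bottoms out at 4.8 mm, and the slab is visibly tipped in the picture (its far-left corner is up beside that collar), so near right is the one that rocks. I'll lift gently and move over its plug.

>>> {"fn": "step_arm", "kwargs": {
  "plan": [
    [[0,0,3,0,0],[0,0,7,0,0],[0,0,35,0,0],[0,-10,45,0,0],[1,-44,45,0,0],[1,-44,40,0,0],[1,-44,32,0,0],[1,-44,28,0,0]]
  ]
}}

```text
time: 5.63
tool_pos: [0.4403, -0.1016, 0.071]
ee_rot: [3.14, -0.002, -3.125]
wrist_force: [-0.0, -0.0, -0.2]
width: 0.0003
```

```bash
python3 - <<'E'
from h import *
o=robot.get_obs();print(o["tool_pos"],o["wrist_force"])
s=cams.snapshot("side");t=cams.snapshot("top")
a=cv2.resize(s["frame"][150:270,290:410],(400,400),interpolation=2);b=cv2.resize(t["frame"][220:320,320:420],(400,400),interpolation=2)
cv2.imwrite("pics/s4.png",np.hstack([a,b])[...,::-1])
E
```

```text
[ 0.44025865 -0.10164726  0.07099795] [-0.0324987  -0.01881777 -0.2234719 ]
```

View pics/s4.png

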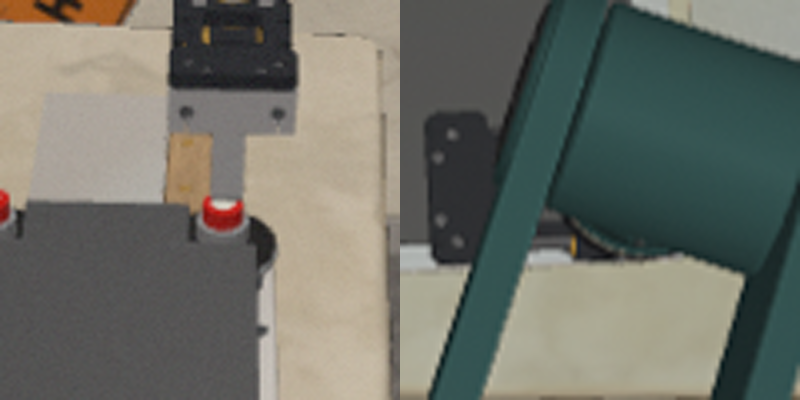

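The side crop shows the fingertips at (228,200) just above the plug at (222,205), off by perhaps 2–3 mm. I'll correct that by a small shift and press slowly.

>>> {"fn": "step_arm", "kwargs": {
  "plan": [
    [[2,1,-3,0,0],[2,1,-6,0,0],[2,1,-8,0,0],[2,1,-10,0,0],[2,1,-12,0,0],[2,1,-14,0,0],[2,1,-16,0,0],[2,1,-17,0,0]]
  ]
}}

```text
time: 6.4
tool_pos: [0.4434, -0.1001, 0.0574]
ee_rot: [3.141, 0.001, -3.123]
wrist_force: [-4.7, 1.8, 10.9]
width: 0.0002
```

>>> {"fn": "step_arm", "kwargs": {
  "plan": [
    [[0,0,-1,0,0],[0,0,-2,0,0],[0,0,-3,0,0],[0,0,-3,0,0],[0,0,-3,0,0]]
  ]
}}

```text
time: 6.82
tool_pos: [0.4435, -0.1001, 0.0561]
ee_rot: [3.141, 0.001, -3.123]
wrist_force: [-6.2, 3.1, 16.9]
width: 0.0006
```

>>> {"fn": "step_arm", "kwargs": {
  "plan": [
    [[0,0,-1,0,0],[0,0,-2,0,0],[0,0,-2,0,0],[0,0,-2,0,0]]
  ]
}}

```text
time: 7.15
tool_pos: [0.4436, -0.1002, 0.056]
ee_rot: [-3.142, 0.002, -3.123]
wrist_force: [-9.7, 4.9, 25.9]
width: 0.0004
```

>>> {"fn": "step_arm", "kwargs": {
  "plan": [
    [[0,0,5,0,0],[0,0,20,0,0],[0,0,50,0,0],[0,44,50,0,0],[-2,44,30,0,0],[-2,44,15,0,0],[-2,44,12,0,0],[-2,44,12,0,0]]
  ]
}}

```text
time: 7.82
tool_pos: [0.4399, -0.0561, 0.0612]
ee_rot: [3.141, -0.003, -3.124]
wrist_force: [-0.1, 0.3, -0.4]
width: 0.0004
```

The plug stopped hard at 56.0 mm, which is flat. I'll press again at the same corner to check that it's firm (commanded z is now about 63 mm).

>>> {"fn": "step_arm", "kwargs": {
  "plan": [
    [[0,0,-4,0,0],[0,0,-8,0,0],[0,0,-10,0,0],[0,0,-12,0,0],[0,0,-12,0,0],[0,0,-12,0,0]]
  ]
}}

```text
time: 8.32
tool_pos: [0.4413, -0.0571, 0.0522]
ee_rot: [-3.141, 0.001, -3.125]
wrist_force: [-2.9, 1.1, 7.4]
width: 0.0003
```

>>> {"fn": "step_arm", "kwargs": {
  "plan": [
    [[0,0,8,0,0],[0,0,40,0,0],[0,0,80,0,0],[-20,0,120,0,0],[-60,0,150,0,0],[-100,0,150,0,0],[-100,0,150,0,0],[-100,0,150,0,0]]
  ]
}}

```text
time: 8.98
tool_pos: [0.3404, -0.057, 0.2023]
ee_rot: [-3.14, 0.005, -3.126]
wrist_force: [0.3, 0.6, -0.5]
width: 0.0006
```

```bash
python3 - <<'E'
from h import *
o=robot.get_obs();print(o["tool_pos"],o["wrist_force"])
s=cams.snapshot("side")
n,l,st,c=cv2.connectedComponentsWithStats(red(s["frame"]))
for i in range(1,n):
    if st[i,4]>20: print(st[i],c[i].round(1))
cv2.imwrite("pics/s5.png",cv2.resize(s["frame"][150:350,230:430],None,fx=3,fy=3)[...,::-1])
E
```

```text
[ 0.34042201 -0.05700462  0.20233712] [ 0.33026072  0.59930592 -0.46266506]
[389  14   6  11  53] [391.5  19.1]
[ 87 152  23  17 252] [ 97.5 160.4]
[281 206  12  11  87] [286.5 212. ]
[351 212  12   7  40] [356.4 215.5]
[268 279  15  14 130] [274.9 286.1]
[349 281  15  14 129] [356.3 288.1]
[325 325  34  28 741] [341.1 339.1]
```

View pics/s5.png

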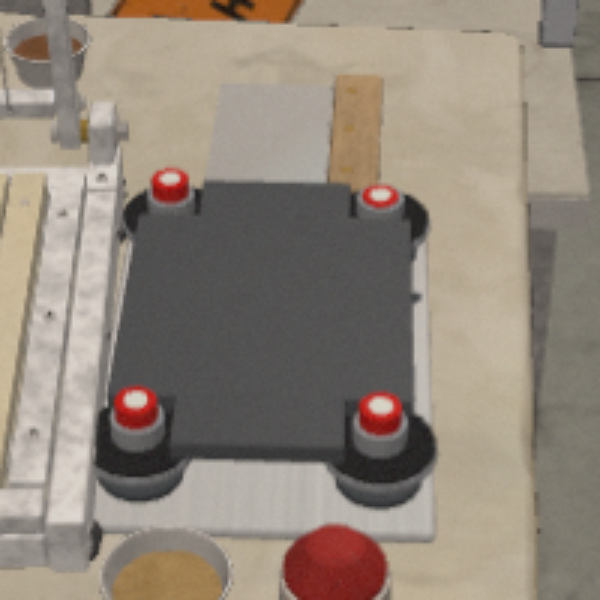

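The near-right plug is flat at crop (380,196). The other three plugs are unmoved in pixels, and the slab lies level in its place. The re-press showed 52.2 mm at 7.4 N, where it gave 51.0 mm at 7.8 N before. I'm handing in.

```bash
python3 -c "
from bench import robot
print(robot.close_job())"
```

```text
the job is handed in; nothing more can be done
None
```

The near-right corner was the one that rocked. I pressed its plug flat and handed the job in at about 9 s on the robot's clock; no verdict was reported.

- **Finding the corner:** Near left held firm at 18.5 N. Near right sank about 4.8 mm and bottomed out, with 11 N at 4.6 mm and 15 N at the stop. I didn't press the two far corners, since only one corner rocks.
- **Pressing the plug:** The near-right plug went down to a hard stop with its top at 56.0 mm, which is the flat height.
- **Last checks:** Pressed again, the corner stayed at 52.2 mm under 7.4 N, where 7.8 N had pushed it to 51.0 mm before. That re-press was lighter than the 11–15 N that sank it earlier. In the final picture the other three plugs and the timer are unmoved in pixels. By eye, the slab lies level in place and the cup and scraper are where they were. No check failed.

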